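# Heft the biscuit tins: full one on display, empty one to the return tray

## Task

Three closed tins on the bakery counter look alike, but one is full, one half full and one empty: tell them apart by their weight. Stand the full one on the wooden board, midway between the two jars and in line with them, and stand the empty one in the steel tray; the half-full one must end up where it stood at the start. Keep the tins upright, set them down gently without dropping them, and do not disturb the jars or the other things on the counter.

Things in the scene. Friction and masses are not known exactly. Their poses are not given: they have to be found in the camera images.
- tin_a: closed round tin of plain metal, upright, 67 mm diameter, 110 mm tall; origin at the centre of its underside, z up. The three tins look exactly alike. With its contents a full tin weighs about 0.75 kg, a half-full one about 0.48 kg, an empty one about 0.24 kg (each within 0.06 kg); which of the three is which changes every time
- tin_b: closed round tin of plain metal, upright, 67 mm diameter, 110 mm tall; origin at the centre of its underside, z up. The three tins look exactly alike. With its contents a full tin weighs about 0.75 kg, a half-full one about 0.48 kg, an empty one about 0.24 kg (each within 0.06 kg); which of the three is which changes every time
- tin_c: closed round tin of plain metal, upright, 67 mm diameter, 110 mm tall; origin at the centre of its underside, z up. The three tins look exactly alike. With its contents a full tin weighs about 0.75 kg, a half-full one about 0.48 kg, an empty one about 0.24 kg (each within 0.06 kg); which of the three is which changes every time
- board: wooden board fixed to the counter, 300 mm (its x) by 130 mm (its y), 18 mm thick; origin at the centre of its underside, z up. The two jars stand on its long middle line (its x axis) at -100 and +100 mm from its centre, so the full tin belongs over its centre, standing on its top, 18 mm above the origin
- jar_near: loose glass jar with steel cap, 66 mm diameter, 100 mm tall, on the board at its x = -100 mm; origin at the centre of its underside
- jar_far: loose glass jar with steel cap, 66 mm diameter, 100 mm tall, on the board at its x = +100 mm; origin at the centre of its underside
- tray: shallow open steel tray fixed to the counter, 200 mm (its x) by 160 mm (its y), rim 20 mm high, walls 5 mm thick, floor 5 mm above the origin; origin at the centre of its underside
- cup: loose white espresso cup, 62 mm diameter, 55 mm tall, between the tins; origin at the centre of its underside. Bystander
- tongs: loose steel pastry tongs lying flat, about 200 mm long (its x), 55 mm wide, 15 mm high; origin under the middle. Bystander
- roll: loose bread roll, 80 mm diameter, 45 mm tall; origin at the centre of its underside. Bystander
- shaker: loose glass jar with steel cap, 56 mm diameter, 120 mm tall, at the left side of the counter; origin at the centre of its underside. Bystander
- bowl: loose white bowl, 120 mm diameter, 45 mm tall, at the right side of the counter; origin at the centre of its underside. Bystander

How it is judged:
At the end, for the whole second after the job is handed in: Full tin (over 6.1 N on the board) within 20 mm, along and across, of midway between the jars; empty tin (under 3.5 N) in the tray; half-full tin within 40 mm of its start. All upright within 0.1 rad and at rest (((x of tin_a in the frame of board between -0.02 and 0.02 m and y of tin_a in the frame of board between -0.02 and 0.02 m and angle between tin_a's own z axis and vertical below 0.1 rad and linear speed of tin_a below 0.02 m/s and contact force between tin_a and board above 6.1 N) or (x of tin_b in the frame of board between -0.02 and 0.02 m and y of tin_b in the frame of board between -0.02 and 0.02 m and angle between tin_b's own z axis and vertical below 0.1 rad and linear speed of tin_b below 0.02 m/s and contact force between tin_b and board above 6.1 N) or (x of tin_c in the frame of board between -0.02 and 0.02 m and y of tin_c in the frame of board between -0.02 and 0.02 m and angle between tin_c's own z axis and vertical below 0.1 rad and linear speed of tin_c below 0.02 m/s and contact force between tin_c and board above 6.1 N)) and ((x of tin_a in the frame of tray between -0.09 and 0.09 m and y of tin_a in the frame of tray between -0.07 and 0.07 m and angle between tin_a's own z axis and vertical below 0.1 rad and linear speed of tin_a below 0.02 m/s and contact force between tin_a and tray between 1 and 3.5 N) or (x of tin_b in the frame of tray between -0.09 and 0.09 m and y of tin_b in the frame of tray between -0.07 and 0.07 m and angle between tin_b's own z axis and vertical below 0.1 rad and linear speed of tin_b below 0.02 m/s and contact force between tin_b and tray between 1 and 3.5 N) or (x of tin_c in the frame of tray between -0.09 and 0.09 m and y of tin_c in the frame of tray between -0.07 and 0.07 m and angle between tin_c's own z axis and vertical below 0.1 rad and linear speed of tin_c below 0.02 m/s and contact force between tin_c and tray between 1 and 3.5 N)) and ((distance of tin_a from where it was at the start of the episode below 0.04 m and angle between tin_a's own z axis and vertical below 0.1 rad and linear speed of tin_a below 0.02 m/s) or (distance of tin_b from where it was at the start of the episode below 0.04 m and angle between tin_b's own z axis and vertical below 0.1 rad and linear speed of tin_b below 0.02 m/s) or (distance of tin_c from where it was at the start of the episode below 0.04 m and angle between tin_c's own z axis and vertical below 0.1 rad and linear speed of tin_c below 0.02 m/s))); the robot touches nothing.
It fails at once if a tin is tipped by more than 0.6 rad (angle between any of tin_a, tin_b, tin_c's own z axis and vertical above 0.6 rad).
It fails at once if a tin is dropped: it falls free of the fingers faster than 0.5 m/s ((linear speed of tin_a above 0.5 m/s and contact force between tin_a and the fingers below 0.1 N) or (linear speed of tin_b above 0.5 m/s and contact force between tin_b and the fingers below 0.1 N) or (linear speed of tin_c above 0.5 m/s and contact force between tin_c and the fingers below 0.1 N)).
It fails at once if a jar on the board is moved by more than 15 mm (distance of any of jar_near, jar_far from where it was at the start of the episode above 0.015 m).
It fails at once if another thing on the counter (cup, tongs, roll, shaker, bowl) is moved by more than 30 mm (distance of any of cup, tongs, roll, shaker, bowl from where it was at the start of the episode above 0.03 m).
It also fails if it takes over 64 s, if anything falls off the work surface, if the arm or the gripper's body presses on something with over 40 N, if the wrist force passes 120 N, or if a joint passes its speed limit or range.

## Robot

A 6-joint arm with a two-finger parallel gripper is mounted at the origin on the work surface. World frame = base frame: x ahead of the robot, y to its left, z up, the work surface at z = 0. Lengths are in m, angles in rad, forces in N, time in s.
With the tool pointing down it reaches from about 0.375 to 0.9 m from the base axis. Payload 3.1 kg.
Tool frame: the origin (TCP) lies on the centre line of the jaws, within the pads' length; the fingertips stand 25 mm ahead of it and the grasp point (between the pads) lies 6 mm ahead of it (manip.tips_ahead is the distance from the TCP to the fingertips, in m); z points along the fingers, y is the direction in which the jaws open and shut (so a half turn about z gives the same grasp; the last joint's range is limited). The gripper opens to 85 mm and grips with 20 to 120 N. Pads are 22 mm wide; open, the fingers measure 114 mm over their backs; the gripper's body (76 mm by 85 mm) begins 54 mm behind the grasp point. The pads swing forward as they close: fully open they stand 13 mm farther back than shut.
Start: joints at [-1.454, 0.527, 1.433, -0, 1.181, -0.178], TCP at [0.182, -0.598, 0.256] pointing down, gripper open.
Joint ranges: [-3.08, 3.08], [-0.75, 2.2], [0.22, 2.44], [-1.43, 4.57], [0, 2.65], [-2.85, 2.85]. Speed limits (rad/s): [2.79, 2.79, 3.14, 3.14, 3.14, 3.14].

## Interface

Orientations are given as a unit quaternion [x, y, z, w].
In Python, from station import manip gives the robot as it stands.
- The arm moves only by the tool play_rows, never from a script. Its argument "steps" is a list that holds one entry, the list of rows, each a list of 6 numbers: the shift along the tool's x, y, z in m, then the turn, a rotation vector about the tool's x, y, z in degrees. In form: [[[x, y, z, rx, ry, rz], ...]]. A call has 1 to 10 rows; each row shifts and turns the commanded pose from where the row before left it, along the tool's axes as they then stand; what a row does not reach is not made up. A row lasts 1/8 s, in which the tool goes at most 62.5 mm and 10.7 degrees, less where a joint would pass 70% of its speed; a pose out of reach is approached as far as the arm can. A call is refused whole if a number of a shift passes 0.0625 or a number of a turn 10.7, either way. A call with a gripper value outside its range is refused whole. "fingers" is the opening, from 0 (shut) to 1 (fully open), set as the call begins (left out, the last holds). The fingers move at their own pace and stop on an object; "squeeze" is the grip in N (left out, the last holds). Time passes only in rows, so rows that do not move let the fingers close. It gives the time, the measured TCP pose, the force and the opening at its end, in the units of the state.
- manip.sense(): the state, without advancing time (a new reading comes with each control period).
- manip.snapshot(name): name is "side" or "top" or "wrist"; returns a dict with "img" (480x640x3 uint8, red, green, blue), "K" (3x3 intrinsics, pixels), "k1" (the pictures are not rectified: a ray, as slopes to the right and down, at radius r is drawn at 1 + k1 r^2 times it, then the intrinsics apply), "world_from_camera" (4x4, takes a point from camera to world coordinates). Camera axes: x right, y down, z forward; pixel columns grow to the right and rows downward; lengths in m; the calibration is good to about 2 mm. A picture is of the moment at which its call begins. There is no depth.
- manip.sign_off(): hands the job in, once; it reports no verdict.
Trained networks look in a picture, given as the dict that the camera call returned (one of the last four; its "shot" number tells which), for a name from the list of things; names that differ only in an ending like _2 or _b are one class to them, and where a whole thing is asked for, a point or a joint stands for the part that bears it (a point fixed in the world has none). Each returns a list of dicts, best first, with "score" (0 to 1); they miss things now and then, are a little off and sometimes report something else, mostly with a low value. They report only what shows in the picture. A call takes as long as a camera call.
- manip.regions_of(label, picture): "pixels" (480x640 bool, what is visible of it) and "rect" ([left, top, right, bottom] in pixels, round what is visible of it).
- manip.pinpoint(label, picture): "point" ([column, row] in pixels: a listed point, or the origin of a listed thing).
The state is a dict: "t": time; "q": joint angles; "qd": joint speeds; "tau": joint torques, N m; "tcp_pos": TCP position; "tool_rot": TCP orientation; "force": force on the tool from outside, world axes, zero at the start; "ft_torque": the same for the moment, N m; "finger_gap": opening from 0.0 (shut) to 1.0 (fully open).
Only numpy, scipy, OpenCV 4.12 (cv2) and the standard library are available. Lean on these libraries where they do the work, as an engineer would, in place of code of your own. Each camera call takes 0.05 s, during which the arm holds its last target.

## Working session

There is one attempt and no reset: what is moved stays moved. The work goes in short steps, Python scripts to look and compute and a tool call to move; the robot and the scene stay as the last step left them, time stands still between calls to the robot, and variables do not carry over. Pictures are saved under pics/ and viewed, and the job is handed in when it is done.

Besides the shell and the picture viewer there is one more tool, called after "Call:" by a JSON object that holds its "method" and its "body", one argument or row to a line. play_rows: Moves the arm, as the interface text tells. Its arguments: {"type":"object","properties":{"steps":{"type":"array"},"fingers":{"type":"number"},"squeeze":{"type":"number"}},"required":["steps"]}

```bash
ls; mkdir -p pics
cat > h.py <<'E'
import numpy as np, cv2
from station import manip
def save(s,n): cv2.imwrite('pics/'+n, s['img'][:,:,::-1])
def ray(s,uv):
    K=s['K'];x=(uv[0]-K[0][2])/K[0][0];y=(uv[1]-K[1][2])/K[1][1]
    rd=np.hypot(x,y);r=rd
    for _ in range(30): r=rd/(1+s['k1']*r*r)
    f=r/rd if rd>0 else 1
    T=np.array(s['world_from_camera']);d=T[:3,:3]@np.array([x*f,y*f,1]);return T[:3,3],d
def at(s,uv,z):
    o,d=ray(s,uv);return o+d*(z-o[2])/d[2]
def proj(s,P):
    T=np.linalg.inv(np.array(s['world_from_camera']));p=T[:3,:3]@np.array(P)+T[:3,3]
    x,y=p[0]/p[2],p[1]/p[2];f=1+s['k1']*(x*x+y*y);K=s['K']
    return np.array([K[0][0]*x*f+K[0][2],K[1][1]*y*f+K[1][2]])
E
python3 - <<'E'
from h import *
st=manip.sense();print(st)
for n in ['top','side']:
    s=manip.snapshot(n);save(s,n+'0.png');print(n,np.round(s['world_from_camera'],3).tolist(),s['K'],s['k1'])
    for l in ['tin_a','board','jar_near','tray','cup','tongs','roll','shaker','bowl']:
        print(l,[(round(r['score'],2),np.round(r['point'],1).tolist(), np.round(at(s,r['point'],0.018 if 'jar' in l else 0),3).tolist()) for r in manip.pinpoint(l,s)])
E
```

```text
pics
{'t': 0.0, 'q': array([-1.45449106e+00,  5.28478071e-01,  1.43392964e+00, -8.69485420e-06,
        1.18139018e+00, -1.78494167e-01]), 'qd': array([-0.00061956,  0.00077845, -0.00084936,  0.00133616,  0.00049493,
       -0.00109841]), 'tau': array([ 1.47339539e-03, -4.42339897e+01, -1.78026956e+01, -1.78481073e-04,
        8.29790777e-03,  5.80017826e-06]), 'tcp_pos': array([ 0.18154245, -0.59734773,  0.25531755]), 'tool_rot': array([ 9.89155472e-01,  1.46868095e-01,  3.02615982e-05, -1.10221044e-03]), 'force': array([ 0.13240464, -0.10002124, -0.26059712]), 'ft_torque': array([0.08718581, 0.00435139, 0.00644502]), 'finger_gap': 1.003141519414004}
top [[0.014, -0.988, 0.156, 0.336], [-1.0, -0.014, -0.001, 0.003], [0.004, -0.156, -0.988, 1.46], [0.0, 0.0, 0.0, 1.0]] [[555.08555713   0.         321.51419796]
 [  0.         555.08555713 249.67079568]
 [  0.           0.           1.        ]] 0.034649387075533694
tin_a [(0.94, [352.3, 288.4], [0.464, -0.081, 0.0]), (0.74, [319.9, 216.7], [0.655, 0.007, 0.0]), (0.58, [277.6, 277.0], [0.491, 0.116, 0.0]), (0.58, [319.7, 251.7], [0.56,
[... 792 characters left out ...]
, 0.0]), (0.8, [283.3, 248.3], [0.66, 0.013, 0.0]), (0.75, [328.8, 293.5], [0.479, 0.113, 0.0])]
board [(0.63, [363.4, 200.0], [0.568, -0.311, 0.0]), (0.27, [412.8, 181.4], [0.47, -0.498, 0.0])]
jar_near [(0.87, [394.6, 210.0], [0.457, -0.274, 0.018]), (0.23, [277.5, 337.8], [0.506, 0.297, 0.018])]
tray [(0.77, [276.2, 337.4], [0.518, 0.283, 0.0])]
cup [(0.73, [317.7, 257.7], [0.563, 0.007, 0.0]), (0.34, [412.9, 180.1], [0.473, -0.507, 0.0])]
tongs [(0.95, [245.8, 246.8], [0.749, 0.053, 0.0]), (0.66, [396.1, 210.4], [0.46, -0.302, 0.0])]
roll [(0.58, [269.4, 216.0], [0.773, -0.101, 0.0])]
shaker [(0.58, [295.5, 444.9], [0.367, 0.471, 0.0])]
bowl [(0.57, [416.7, 181.8], [0.458, -0.501, 0.0])]
```

View pics/top0.png

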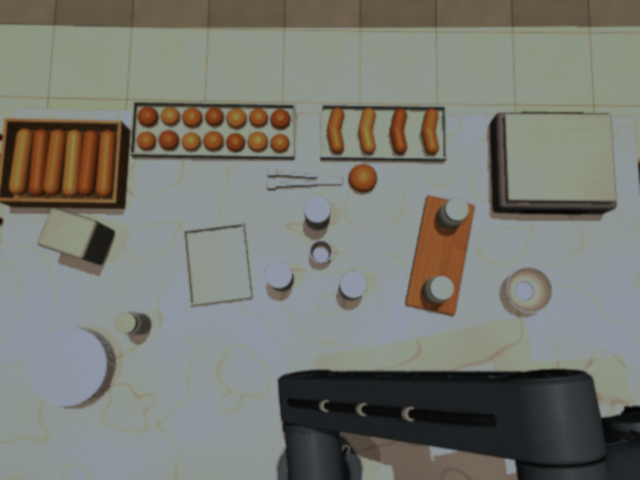

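View pics/side0.png

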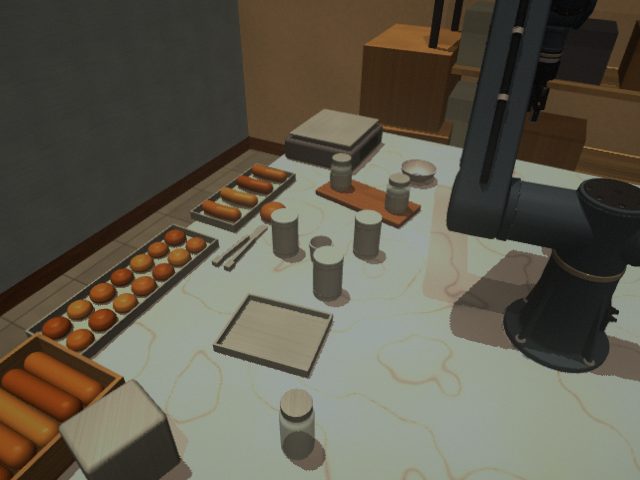

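The top view shows three tins at (317,210), (279,275) and (351,285), with the cup at (320,252). The board with its jars is on the right, around (438,255), and the tray on the left, around (219,264). The side view agrees. Next I'll refine the poses by fitting silhouettes.

```bash
cat >> h.py <<'E'
from scipy.optimize import minimize
def cyl(s,x,y,z,r,h):
    a=np.linspace(0,2*np.pi,40);P=[proj(s,[x+r*np.cos(t),y+r*np.sin(t),zz]) for t in a for zz in (z,z+h)]
    return cv2.convexHull(np.array(P,np.float32))
def iou(s,m,args):
    S=8;hh=cyl(s,*args);im=np.zeros((480,640),np.uint8)
    cv2.fillPoly(im,[np.round(hh*16).astype(np.int32)],255,lineType=cv2.LINE_AA,shift=4)
    a=im/255.;return np.minimum(a,m).sum()/np.maximum(a,m).sum()
def fit(views,x0,z,r,h):
    f=lambda p:-sum(iou(s,m,(p[0],p[1],z,r,h)) for s,m in views)
    o=minimize(f,x0,method='Nelder-Mead',options=dict(initial_simplex=[x0,[x0[0]+.01,x0[1]],[x0[0],x0[1]+.01]],xatol=1e-4))
    return o.x,-o.fun/len(views)
E
cat > m.py <<'E'
from h import *
S={n:manip.snapshot(n) for n in('top','side')}
D=[('tin_a',.0335,.11,0,[(.465,-.077),(.655,.01),(.482,.114)]),('jar_near',.033,.1,.018,[(.457,-.285),(.655,-.32)]),('cup',.031,.055,0,[(.56,.007)])]
for l,r,h,z,X in D:
    R={n:manip.regions_of(l,S[n]) for n in S}
    for x in X:
        V=[];per=[]
        for n in S:
            b=max(R[n],key=lambda q:iou(S[n],q['pixels'],(*x,z,r,h)),default=None)
            if b and iou(S[n],b['pixels'],(*x,z,r,h))>.25:
                V.append((S[n],b['pixels'].astype(float)));per.append((n,np.round(fit(V[-1:],x,z,r,h)[0],4),))
        if V: print(l,x,np.round(fit(V,x,z,r,h)[0],4),fit(V,x,z,r,h)[1],per)
        else: print(l,x,'none')
for l,zt in(('board',.018),('tray',.02)):
    for n in S:
        for q in manip.regions_of(l,S[n])[:1]:
            m=q['pixels'].astype(np.uint8);c,_=cv2.findContours(m,0,1)
            c=max(c,key=cv2.contourArea).reshape(-1,2)
            W=np.array([at(S[n],p,zt)[:2] for p in c],np.float32)
            R=cv2.minAreaRect(W*1000);print(l,n,q['score'],R)
E
python3 m.py
```

```text
tin_a (0.465, -0.077) [ 0.4659 -0.0767] 0.8738001523941101 [('top', array([ 0.4633, -0.0771])), ('side', array([ 0.4661, -0.0743]))]
tin_a (0.655, 0.01) [0.6515 0.0145] 0.9078993534323954 [('top', array([0.651 , 0.0139])), ('side', array([0.6515, 0.0145]))]
tin_a (0.482, 0.114) [0.4867 0.1066] 0.9078411697596436 [('top', array([0.4868, 0.1058])), ('side', array([0.4874, 0.1085]))]
jar_near (0.457, -0.285) [ 0.4588 -0.2865] 0.8422874248437339 [('top', array([ 0.4589, -0.2844])), ('side', array([ 0.4606, -0.2928]))]
jar_near (0.655, -0.32) none
cup (0.56, 0.007) [0.5579 0.0029] 0.6227570335878916 [('top', array([0.5575, 0.0047])), ('side', array([ 0.5647, -0.0141]))]
board top 0.92 ((556.1153564453125, -308.72259521484375), (133.77932739257812, 301.402099609375), 78.16667938232422)
board side 0.67 ((483.0989990234375, -134.9930419921875), (79.11682891845703, 235.26080322265625), 22.390064239501953)
tray top 0.7 ((524.052978515625, 273.63201904296875), (203.89312744140625, 162.5884552001953), 8.470772743225098)
tray side 0.56 ((519.5975341796875, 284.210693359375), (204.85940551757812, 175.13612365722656), 8.590631484985352)
```

Call:
{"method": "play_rows", "body": {
  "steps": [
    [[0,0,0,0,0,9.6],[0,0,0,0,0,9.6],[0,0,0,0,0,9.5],[0.0143,-0.0473,0,0,0,0],[0.0143,-0.0473,0,0,0,0],[0.0143,-0.0473,0,0,0,0],[0.0143,-0.0473,0,0,0,0],[0.0143,-0.0473,0,0,0,0],[0.0143,-0.0473,0,0,0,0],[0.0143,-0.0473,0,0,0,0]]
  ],
  "fingers": 1,
  "squeeze": 40
}}

```text
t: 2.85
tcp_pos: [0.3481, -0.2932, 0.2566]
tool_rot: [0.995, -0.103, 0.0, 0.0]
force: [0.2, -0.3, -0.7]
finger_gap: 0.996
```

Call:
{"method": "play_rows", "body": {
  "steps": [
    [[0.0142,-0.0473,0,0,0,0],[0.0142,-0.0473,0,0,0,0],[0.0142,-0.0473,0,0,0,0],[0.0142,-0.0473,0,0,0,0],[0.0142,-0.0473,0,0,0,0],[0,0,0,0,0,0],[0,0,0,0,0,0]]
  ]
}}

```text
t: 3.72
tcp_pos: [0.4651, -0.0776, 0.2563]
tool_rot: [0.995, -0.102, -0.0, 0.0]
force: [-0.9, -0.8, -0.5]
finger_gap: 0.997
```

```bash
cat > w.py <<'E'
from h import *
import sys
from scipy.spatial.transform import Rotation as R
def state():
    st=manip.sense();M=R.from_quat(st['tool_rot']).as_matrix()
    print('t',round(st['t'],2),'tcp',np.round(st['tcp_pos'],4),'theta',round(np.degrees(np.arctan2(M[1,0],M[0,0])),2),'tilt',np.round(M[:,2],4),'F',np.round(st['force'],2),'tau',np.round(st['ft_torque'],2),'gap',round(st['finger_gap'],3),'q',np.round(st['q'],2))
    return st,M
def goto(x,y,z):
    st,M=state();d=np.array([x,y,z])-st['tcp_pos'];print('tool shift',np.round(M.T@d,4),'norm',round(float(np.linalg.norm(d)),3))
if __name__=='__main__': goto(*map(float,sys.argv[1:4]))
E
python3 w.py 0.4655 -0.0765 0.091
python3 - <<'E'
from h import *
s=manip.snapshot('wrist');save(s,'w1.png');print(manip.sense()['t'])
for r in manip.pinpoint('tin_a',s): print(r['score'],r['point'],at(s,r['point'],0))
for r in manip.regions_of('tin_a',s):
    m=r['pixels'].astype(float);print(r['score'],r['rect'],fit([(s,m)],(.4655,-.0765),0,.0335,.11))
E
```

```text
t 3.73 tcp [ 0.4651 -0.0776  0.2563] theta -11.76 tilt [-2.e-04 -5.e-04 -1.e+00] F [-0.91 -0.81 -0.52] tau [-0.01  0.01  0.05] gap 0.997 q [-0.4   0.32  1.81 -0.    1.01  1.37]
tool shift [ 0.0002 -0.0012  0.1653] norm 0.165
3.775
0.96 [140.3, 207.9] [0.48936207 0.10904249 0.        ]
0.95 [174.1, 20.2] [0.65018794 0.01651534 0.        ]
0.8 [313.2, 195.4] [ 0.46496412 -0.0742964   0.        ]
0.82 [35.8, 179.8, 170.6, 288.1] (array([ 0.4655, -0.0765]), np.float64(0.0))
0.66 [67.3, 1.0, 209.5, 57.1] (array([ 0.4655, -0.0765]), np.float64(0.0))
0.58 [272.1, 165.2, 356.4, 264.8] (array([ 0.46545312, -0.07531496]), np.float64(0.9487477902262706))
```

View pics/w1.png

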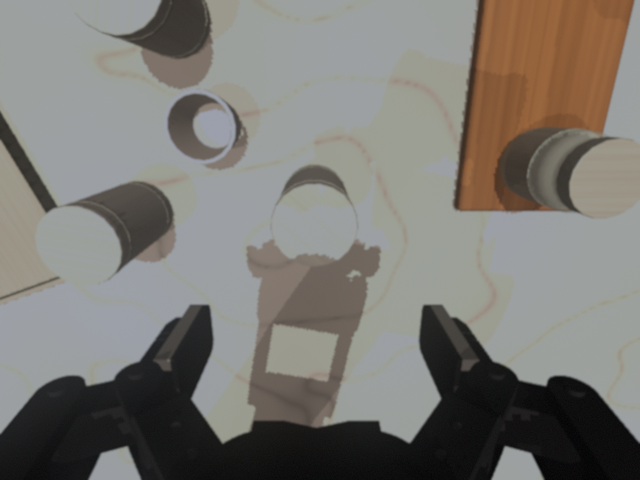

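Call:
{"method": "play_rows", "body": {
  "steps": [
    [[0,-0.001,0.03,0,0,0],[0,-0.001,0.03,0,0,0],[0,0,0.03,0,0,0],[0,0,0.025,0,0,0],[0,0,0.025,0,0,0],[0,0,0.015,0,0,0],[0,0,0.01,0,0,0],[0,0,0,0,0,0]]
  ]
}}

```text
t: 4.88
tcp_pos: [0.4653, -0.0761, 0.0909]
tool_rot: [0.995, -0.104, -0.001, -0.0]
force: [-0.8, 0.3, -0.7]
finger_gap: 1.002
```

The wrist view shows the tin at (314,210), centred between the fingers. I'll close the gripper, then lift and weigh.

Call:
{"method": "play_rows", "body": {
  "steps": [
    [[0,0,0,0,0,0],[0,0,0,0,0,0],[0,0,0,0,0,0],[0,0,0,0,0,0],[0,0,0,0,0,0],[0,0,0,0,0,0]]
  ],
  "fingers": 0,
  "squeeze": 50
}}

```text
t: 5.62
tcp_pos: [0.4661, -0.0759, 0.0922]
tool_rot: [0.995, -0.103, 0.001, 0.0]
force: [-1.9, -2.4, 6.2]
finger_gap: 0.776
```

Call:
{"method": "play_rows", "body": {
  "steps": [
    [[0,0,-0.005,0,0,0],[0,0,-0.01,0,0,0],[0,0,-0.015,0,0,0],[0,0,-0.01,0,0,0],[0,0,-0.005,0,0,0],[0,0,0,0,0,0],[0,0,0,0,0,0],[0,0,0,0,0,0]]
  ]
}}

```text
t: 6.62
tcp_pos: [0.4654, -0.0754, 0.1359]
tool_rot: [0.995, -0.103, -0.0, -0.0]
force: [-0.2, -1.2, -1.8]
finger_gap: 0.773
```

```bash
python3 w.py 0.4655 -0.0765 0.091
python3 - <<'E'
from h import *
for i in range(2):
    s=manip.snapshot('side');print(np.round(manip.sense()['force'],2))
save(s,'s1.png')
E
```

```text
t 6.62 tcp [ 0.4654 -0.0754  0.1359] theta -11.81 tilt [-9.e-04  4.e-04 -1.e+00] F [-0.2  -1.23 -1.82] tau [ 0.01 -0.05 -0.01] gap 0.773 q [-0.4   0.53  1.92  0.    0.69  1.38]
tool shift [0.0004 0.0011 0.0449] norm 0.045
[-0.23 -0.61 -2.41]
[-0.01 -0.2  -3.  ]
```

View pics/s1.png

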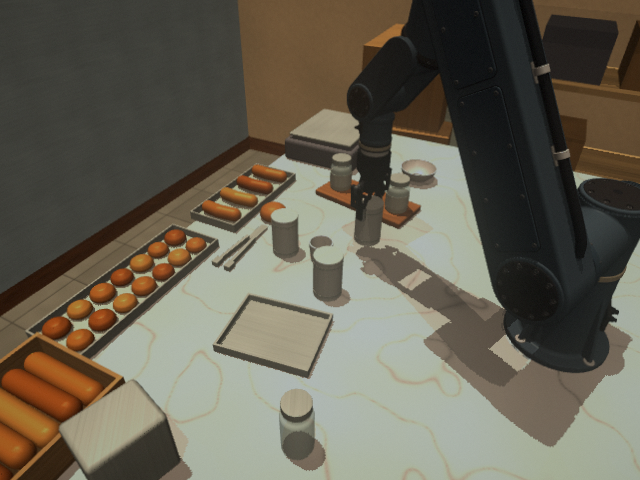

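The side view shows the tin held and lifted near (370,220). The force reading is still settling, so I'll wait and read it again.

Call:
{"method": "play_rows", "body": {
  "steps": [
    [[0,0,0,0,0,0],[0,0,0,0,0,0],[0,0,0,0,0,0],[0,0,0,0,0,0],[0,0,0,0,0,0]]
  ]
}}

```text
t: 7.35
tcp_pos: [0.4657, -0.0755, 0.1363]
tool_rot: [0.995, -0.103, 0.0, 0.0]
force: [0.5, -0.8, -1.0]
finger_gap: 0.776
```

```bash
cat > f.py <<'E'
from h import *
F=[]
for i in range(8):
    s=manip.snapshot('side');st=manip.sense();F.append(np.r_[st['force'],st['tcp_pos'][2],st['tau'][1:3]])
print(np.round(F,3),np.mean(F,0).round(2))
E
python3 f.py
```

```text
[[ 3.2000e-01 -7.5200e-01 -1.5240e+00  1.3600e-01 -3.6509e+01 -9.4510e+00]
 [ 6.4300e-01 -3.7800e-01 -2.4140e+00  1.3600e-01 -3.6510e+01 -9.4510e+00]
 [ 2.2500e-01 -3.7800e-01 -2.0580e+00  1.3600e-01 -3.6511e+01 -9.4510e+00]
 [ 4.2000e-02 -1.8000e-01 -2.8220e+00  1.3600e-01 -3.6512e+01 -9.4500e+00]
 [-7.0000e-03 -8.3600e-01 -3.0510e+00  1.3600e-01 -3.6512e+01 -9.4510e+00]
 [ 4.5800e-01  3.0200e-01 -1.3780e+00  1.3600e-01 -3.6513e+01 -9.4500e+00]
 [-3.0000e-02  4.0200e-01 -2.4950e+00  1.3600e-01 -3.6514e+01 -9.4500e+00]
 [ 3.1200e-01 -5.6800e-01 -3.3830e+00  1.3600e-01 -3.6513e+01 -9.4500e+00]] [  0.25  -0.3   -2.39   0.14 -36.51  -9.45]
```

The mean is about −2.4 N, or roughly 0.2 kg, so tin A is the empty one. I'll carry it to the tray, over the tops of the other tins.

Call:
{"method": "play_rows", "body": {
  "steps": [
    [[0,0,-0.01,0,0,0],[0,0,-0.025,0,0,0],[0,0,-0.03,0,0,0],[0,0,-0.025,0,0,0],[0,0,-0.01,0,0,0],[-0.0005,-0.015,0,0,0,0],[-0.0015,-0.03,0,0,0,0],[-0.0017,-0.04,0,0,0,0],[-0.0017,-0.04,0,0,0,0],[-0.0017,-0.04,0,0,0,0]]
  ]
}}

```text
t: 9.0
tcp_pos: [0.4915, 0.0897, 0.2349]
tool_rot: [0.995, -0.103, -0.002, -0.0]
force: [0.7, -0.0, -1.8]
finger_gap: 0.771
```

Call:
{"method": "play_rows", "body": {
  "steps": [
    [[-0.0017,-0.04,0,0,0,0],[-0.0017,-0.04,0,0,0,0],[-0.0017,-0.04,0,0,0,0],[-0.0017,-0.035,0,0,0,0],[-0.001,-0.025,0,0,0,0],[-0.001,-0.01,0,0,0,0],[0,0,0,0,0,0],[0,0,0,0,0,0],[0,0,0,0,0,0]]
  ]
}}

```text
t: 10.12
tcp_pos: [0.5226, 0.2743, 0.2363]
tool_rot: [0.995, -0.104, -0.0, 0.0]
force: [0.5, -0.0, -1.9]
finger_gap: 0.771
```

```bash
python3 w.py 0.523 0.276 0.0975; python3 f.py |tail -1
```

```text
t 10.12 tcp [0.5226 0.2743 0.2363] theta -11.88 tilt [-5.e-04 -4.e-04 -1.e+00] F [ 0.53 -0.04 -1.87] tau [-0.06 -0.    0.01] gap 0.771 q [ 0.29  0.5   1.54 -0.    1.09  2.07]
tool shift [ 1.000e-04 -1.800e-03  1.388e-01] norm 0.139
 [  0.265  -0.497  -2.675   0.236 -43.221 -17.214]] [ 3.000e-02 -8.000e-02 -2.080e+00  2.400e-01 -4.317e+01 -1.719e+01]
```

Call:
{"method": "play_rows", "body": {
  "steps": [
    [[0,-0.001,0.01,0,0,0],[0,0,0.025,0,0,0],[0,0,0.03,0,0,0],[0,0,0.03,0,0,0],[0,0,0.02,0,0,0],[0,0,0.01,0,0,0],[0,0,0.005,0,0,0],[0,0,0.004,0,0,0],[0,0,0.003,0,0,0],[0,0,0,0,0,0]]
  ]
}}

```text
t: 11.78
tcp_pos: [0.5231, 0.2763, 0.0996]
tool_rot: [0.995, -0.103, 0.0, -0.0]
force: [0.1, 0.8, -2.7]
finger_gap: 0.776
```

Call:
{"method": "play_rows", "body": {
  "steps": [
    [[0,0,0.001,0,0,0],[0,0,0.001,0,0,0],[0,0,0,0,0,0],[0,0,0,0,0,0]]
  ]
}}

```text
t: 12.28
tcp_pos: [0.523, 0.2762, 0.0973]
tool_rot: [0.995, -0.103, 0.0, -0.0]
force: [-0.5, -0.5, -2.3]
finger_gap: 0.774
```

```bash
python3 w.py 0.523 0.276 0.0975; python3 f.py |tail -1
```

```text
t 12.28 tcp [0.523  0.2762 0.0973] theta -11.81 tilt [ 0.  0. -1.] F [-0.53 -0.48 -2.3 ] tau [-0.06 -0.03  0.03] gap 0.774 q [ 0.3   0.7   1.64 -0.    0.8   2.07]
tool shift [ 0.0001  0.0002 -0.0002] norm 0.0
 [-1.2600e-01  5.0000e-03 -1.9330e+00  9.7000e-02 -4.6398e+01 -1.1736e+01]] [ 4.000e-02  3.500e-01 -2.110e+00  1.000e-01 -4.640e+01 -1.173e+01]
```

Call:
{"method": "play_rows", "body": {
  "steps": [
    [[0,0,0.001,0,0,0],[0,0,0.001,0,0,0],[0,0,0,0,0,0],[0,0,0,0,0,0]]
  ]
}}

```text
t: 13.18
tcp_pos: [0.523, 0.2762, 0.0972]
tool_rot: [0.995, -0.103, 0.0, -0.0]
force: [-3.3, -1.0, 8.9]
finger_gap: 0.768
```

```bash
python3 f.py |tail -1
```

```text
[ -2.564  -2.643   9.375   0.097 -40.045 -11.371]] [ -2.81  -2.03   9.68   0.1  -40.05 -11.37]
```

It's in contact. I'll release and rise.

Call:
{"method": "play_rows", "body": {
  "steps": [
    [[0,0,-0.001,0,0,0],[0,0,0,0,0,0],[0,0,0,0,0,0],[0,0,0,0,0,0]]
  ],
  "fingers": 1
}}

```text
t: 14.08
tcp_pos: [0.5229, 0.2762, 0.0961]
tool_rot: [0.995, -0.103, -0.0, 0.0]
force: [-0.4, -0.1, 0.1]
finger_gap: 0.999
```

Call:
{"method": "play_rows", "body": {
  "steps": [
    [[0,0,-0.005,0,0,0],[0,0,-0.015,0,0,0],[0,0,-0.03,0,0,0],[0,0,-0.04,0,0,0],[0,0,-0.03,0,0,0],[0,0,-0.01,0,0,0]]
  ]
}}

```text
t: 14.82
tcp_pos: [0.5241, 0.2767, 0.2295]
tool_rot: [0.995, -0.103, 0.003, -0.001]
force: [0.2, 0.7, 0.1]
finger_gap: 1.001
```

```bash
python3 w.py 0.487 0.1066 0.227
python3 - <<'E'
from h import *
s=manip.snapshot('side');save(s,'s2.png')
E
```

```text
t 14.82 tcp [0.5241 0.2767 0.2295] theta -11.8 tilt [ 0.0052  0.0016 -1.    ] F [0.18 0.68 0.13] tau [ 0.01  0.03 -0.01] gap 1.001 q [0.3  0.51 1.55 0.   1.07 2.07]
tool shift [-0.0015  0.1741  0.002 ] norm 0.174
```

View pics/s2.png

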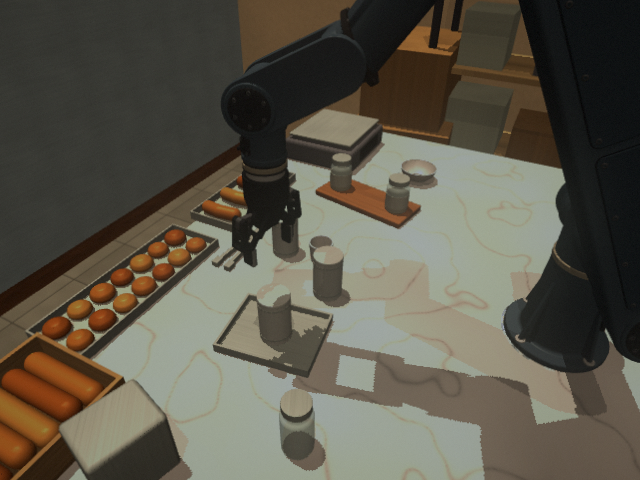

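The empty tin stands upright in the tray at (275,315). Next is the tin at (0.487, 0.107).

Call:
{"method": "play_rows", "body": {
  "steps": [
    [[0,0.02,0,0,0,0],[0,0.04,0,0,0,0],[-0.0005,0.044,0,0,0,0],[-0.0005,0.04,0,0,0,0],[-0.0005,0.02,0.01,0,0,0],[0,0.01,0.03,0,0,0],[0,0,0.03,0,0,0],[0,0,0,0,0,0],[0,0,0,0,0,0]]
  ]
}}

```text
t: 16.0
tcp_pos: [0.4856, 0.1058, 0.1562]
tool_rot: [0.995, -0.103, -0.001, 0.0]
force: [0.8, 0.7, 0.3]
finger_gap: 1.003
```

```bash
python3 w.py 0.487 0.1066 0.091
python3 - <<'E'
from h import *
s=manip.snapshot('wrist');save(s,'w2.png')
for r in manip.regions_of('tin_a',s):
    m=r['pixels'].astype(float);print(r['score'],r['rect'],fit([(s,m)],(.487,.1066),0,.0335,.11))
E
```

```text
t 16.0 tcp [0.4856 0.1058 0.1562] theta -11.82 tilt [-1.1e-03 -1.0e-04 -1.0e+00] F [0.85 0.67 0.33] tau [ 0.03 -0.04  0.02] gap 1.003 q [-0.01  0.51  1.84 -0.    0.78  1.77]
tool shift [ 0.0013 -0.0011  0.0652] norm 0.065
0.82 [246.4, 181.8, 379.0, 339.8] (array([0.48604263, 0.10804122]), np.float64(0.9653206580594248))
0.66 [2.6, 178.6, 130.8, 339.4] (array([0.487 , 0.1066]), np.float64(0.0))
0.6 [379.2, 0.0, 420.7, 7.4] (array([0.487 , 0.1066]), np.float64(0.0))
```

View pics/w2.png

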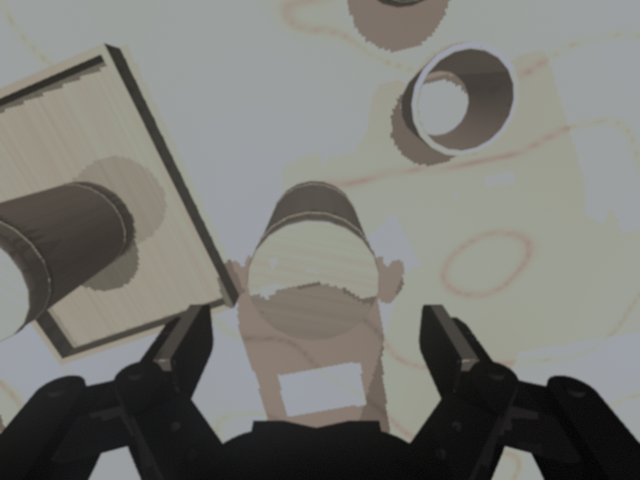

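The tin is at (313,260), centred between the jaws. I'll shift by about −1.5 mm in tool y and descend.

Call:
{"method": "play_rows", "body": {
  "steps": [
    [[0.001,-0.0015,0.015,0,0,0],[0,0,0.025,0,0,0],[0,0,0.015,0,0,0],[0,0,0.01,0,0,0],[0,0,0,0,0,0]]
  ]
}}

```text
t: 16.73
tcp_pos: [0.4868, 0.1075, 0.0906]
tool_rot: [0.995, -0.103, -0.001, 0.0]
force: [-0.2, -0.1, -0.8]
finger_gap: 1.005
```

Call:
{"method": "play_rows", "body": {
  "steps": [
    [[0,0,0,0,0,0],[0,0,0,0,0,0],[0,0,0,0,0,0],[0,0,0,0,0,0],[0,0,0,0,0,0]]
  ],
  "fingers": 0,
  "squeeze": 50
}}

```text
t: 17.35
tcp_pos: [0.4876, 0.1073, 0.092]
tool_rot: [0.995, -0.103, 0.001, 0.0]
force: [-0.9, -1.6, 6.2]
finger_gap: 0.768
```

Call:
{"method": "play_rows", "body": {
  "steps": [
    [[0,0,-0.005,0,0,0],[0,0,-0.01,0,0,0],[0,0,-0.015,0,0,0],[0,0,-0.01,0,0,0],[0,0,0,0,0,0],[0,0,0,0,0,0],[0,0,0,0,0,0]]
  ]
}}

```text
t: 18.23
tcp_pos: [0.4868, 0.1075, 0.1309]
tool_rot: [0.995, -0.103, -0.001, 0.0]
force: [0.6, -1.0, -8.1]
finger_gap: 0.77
```

```bash
python3 w.py 0.487 0.1066 0.091; python3 f.py
```

```text
t 18.23 tcp [0.4868 0.1075 0.1309] theta -11.81 tilt [-0.0011  0.     -1.    ] F [ 0.57 -1.03 -8.13] tau [-0.05 -0.03  0.  ] gap 0.77 q [-0.01  0.56  1.86 -0.    0.72  1.77]
tool shift [0.0004 0.0008 0.0399] norm 0.04
[[ 2.3500e-01  6.4800e-01 -6.9540e+00  1.3100e-01 -4.1378e+01 -1.1001e+01]
 [ 8.7800e-01  2.8600e-01 -8.2730e+00  1.3100e-01 -4.1331e+01 -1.0982e+01]
 [-2.0700e-01 -4.3400e-01 -7.0400e+00  1.3100e-01 -4.1295e+01 -1.0976e+01]
 [-7.1200e-01 -6.0000e-02 -6.5520e+00  1.3100e-01 -4.1268e+01 -1.0976e+01]
 [-2.2100e-01 -3.5900e-01 -7.2170e+00  1.3100e-01 -4.1248e+01 -1.0981e+01]
 [-4.2900e-01 -8.9200e-01 -8.7450e+00  1.3100e-01 -4.1235e+01 -1.0986e+01]
 [ 2.2000e-01 -2.1000e-02 -7.1940e+00  1.3100e-01 -4.1227e+01 -1.0992e+01]
 [-1.7800e-01 -4.5000e-01 -8.1200e+00  1.3100e-01 -4.1222e+01 -1.0997e+01]] [ -0.05  -0.16  -7.51   0.13 -41.28 -10.99]
```

The mean is about −7.5 N, or 0.76 kg, so this is the full tin. I'll lift it and carry it to above the board.

Call:
{"method": "play_rows", "body": {
  "steps": [
    [[0,0,-0.01,0,0,0],[0,0,-0.025,0,0,0],[0,0,-0.035,0,0,0],[0,0,-0.035,0,0,0],[0,0,-0.025,0,0,0],[0,0,-0.01,0,0,0],[0.004,0.01,0,0,0,0],[0.009,0.023,0,0,0,0],[0.014,0.036,0,0,0,0],[0.017,0.045,0,0,0,0]]
  ]
}}

```text
t: 19.88
tcp_pos: [0.5059, -0.0141, 0.2696]
tool_rot: [0.995, -0.102, -0.002, -0.0]
force: [1.3, 0.5, -7.9]
finger_gap: 0.765
```

Call:
{"method": "play_rows", "body": {
  "steps": [
    [[0.017,0.045,0,0,0,0],[0.017,0.045,0,0,0,0],[0.017,0.045,0,0,0,0],[0.017,0.045,0,0,0,0],[0.016,0.038,0,0,0,0],[0.012,0.028,0,0,0,0],[0.008,0.02,0,0,0,0],[0.005,0.01,0,0,0,0],[0,0,0,0,0,0],[0,0,0,0,0,0]]
  ]
}}

```text
t: 21.12
tcp_pos: [0.5568, -0.304, 0.271]
tool_rot: [0.995, -0.102, -0.001, -0.001]
force: [0.1, -0.5, -7.0]
finger_gap: 0.767
```

```bash
python3 w.py 0.556 -0.3087 0.11
python3 - <<'E'
from h import *
s=manip.snapshot('wrist');save(s,'w3.png')
c=np.array([.556,-.3087]);d=np.array([np.cos(np.radians(-11.83)),np.sin(np.radians(-11.83))])
R=manip.regions_of('jar_near',s)
for r in R: print(r['score'],r['rect'])
for g in(-.1,.1):
    x=c+g*d;b=max(R,key=lambda q:iou(s,q['pixels'],(*x,.018,.033,.1)),default=None)
    if b: print(g,x,fit([(s,b['pixels'].astype(float))],x,.018,.033,.1))
t=manip.snapshot('top');save(t,'t3.png')
R=manip.regions_of('jar_near',t)
for r in R: print(r['score'],r['rect'])
for g in(-.1,.1):
    x=c+g*d;b=max(R,key=lambda q:iou(t,q['pixels'],(*x,.018,.033,.1)),default=None)
    if b: print(g,x,fit([(t,b['pixels'].astype(float))],x,.018,.033,.1))
E
```

```text
t 21.12 tcp [ 0.5568 -0.304   0.271 ] theta -11.75 tilt [-0.0012  0.0017 -1.    ] F [ 0.1  -0.54 -7.02] tau [ 0.04 -0.01  0.01] gap 0.767 q [-0.68  0.53  1.39  0.    1.23  1.1 ]
tool shift [0.0005 0.005  0.161 ] norm 0.161
0.74 [0.0, 35.2, 14.0, 62.4]
-0.1 [ 0.45812398 -0.28819914] (array([ 0.45812398, -0.28819914]), np.float64(0.0))
0.1 [ 0.65387602 -0.32920086] (array([ 0.65387602, -0.32920086]), np.float64(0.0))
0.34 [410.0, 197.4, 442.7, 276.9]
-0.1 [ 0.45812398 -0.28819914] (array([ 0.45812398, -0.28819914]), np.float64(0.0))
0.1 [ 0.65387602 -0.32920086] (array([ 0.64835051, -0.27670662]), np.float64(0.35217798445322934))
```

View pics/w3.png

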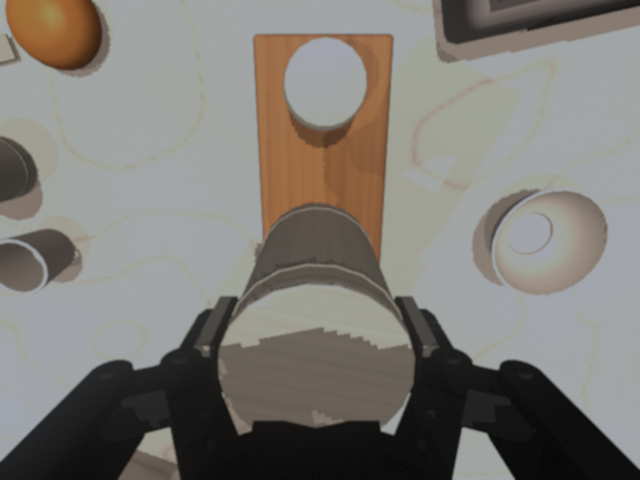

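The wrist view shows the far jar's cap at (326,80) and the board's far corners at about (254,36) and (393,36). I'll cross-check these against the board pose.

Run:
```python
from h import *
s=manip.snapshot('wrist')
c=np.array([.556,-.3087]);a=np.radians(-11.83);d=np.array([np.cos(a),np.sin(a)]);n=np.array([-d[1],d[0]])
def loc(p): v=p[:2]-c; return np.round([v@d,v@n],4)
for uv in((254,36),(393,36),(260,180),(387,180)): print(uv,at(s,uv,.018),loc(at(s,uv,.018)))
for uv in((326,80),(285,83),(367,83),(326,39)): print('cap',uv,at(s,uv,.118),loc(at(s,uv,.118)))
# top view far jar cap from first picture
import os
print(manip.sense()['t'])
```

```text
(254, 36) [ 0.71429099 -0.27870691  0.018     ] [0.1488 0.0618]
(393, 36) [ 0.68834606 -0.40360434  0.018     ] [ 0.149  -0.0658]
(260, 180) [ 0.58463603 -0.25079617  0.018     ] [0.0162 0.0625]
(387, 180) [ 0.5579105  -0.37925499  0.018     ] [ 0.0163 -0.0687]
cap (326, 80) [ 0.65675423 -0.33182408  0.118     ] [ 0.1034 -0.002 ]
cap (285, 83) [ 0.6606767  -0.30347844  0.118     ] [0.1014 0.0266]
cap (367, 83) [ 0.64905047 -0.3594243   0.118     ] [ 0.1015 -0.0306]
cap (326, 39) [ 0.68174529 -0.33678964  0.118     ] [ 0.1288 -0.0017]
21.375
```

View pics/t3.png

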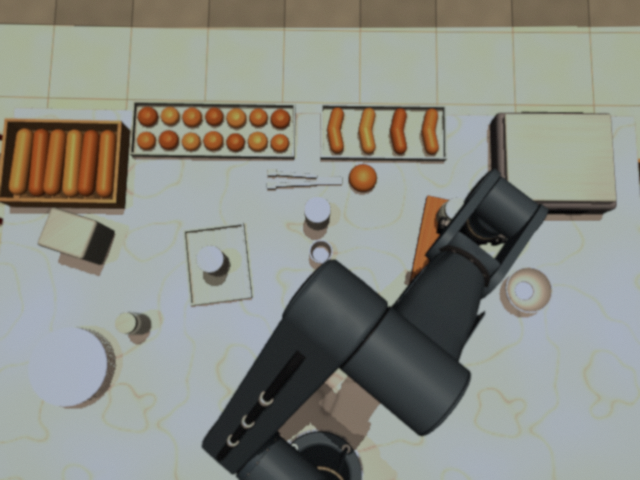

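Call:
{"method": "play_rows", "body": {
  "steps": [
    [[0,0.003,0.01,0,0,0],[0,0.003,0.025,0,0,0],[0,0,0.03,0,0,0],[0,0,0.03,0,0,0],[0,0,0.025,0,0,0],[0,0,0.015,0,0,0],[0,0,0.01,0,0,0],[0,0,0.007,0,0,0],[0,0,0.005,0,0,0],[0,0,0,0,0,0]]
  ]
}}

```text
t: 22.62
tcp_pos: [0.5559, -0.3114, 0.1144]
tool_rot: [0.995, -0.103, 0.0, 0.0]
force: [0.5, -0.1, -7.1]
finger_gap: 0.765
```

```bash
python3 w.py 0.5557 -0.310 0.110
```

```text
t 22.62 tcp [ 0.5559 -0.3114  0.1144] theta -11.81 tilt [ 1.e-04 -0.e+00 -1.e+00] F [ 0.51 -0.15 -7.07] tau [-0.03 -0.03 -0.  ] gap 0.765 q [-0.69  0.72  1.51  0.    0.91  1.09]
tool shift [-0.0005 -0.0014  0.0044] norm 0.005
```

Call:
{"method": "play_rows", "body": {
  "steps": [
    [[0,-0.0015,0.001,0,0,0],[0,0,0.0015,0,0,0],[0,0,0.001,0,0,0],[0,0,0.001,0,0,0],[0,0,0,0,0,0],[0,0,0,0,0,0]]
  ]
}}

```text
t: 23.38
tcp_pos: [0.5563, -0.31, 0.1102]
tool_rot: [0.995, -0.103, 0.0, 0.0]
force: [-0.9, -0.8, -4.6]
finger_gap: 0.768
```

Call:
{"method": "play_rows", "body": {
  "steps": [
    [[0,0,0.001,0,0,0],[0,0,0,0,0,0],[0,0,0,0,0,0]]
  ]
}}

```text
t: 23.75
tcp_pos: [0.5564, -0.3102, 0.1101]
tool_rot: [0.995, -0.103, 0.0, 0.0]
force: [-3.0, 1.0, 6.1]
finger_gap: 0.765
```

```bash
python3 w.py 0.5557 -0.310 0.110;python3 f.py|tail -2
```

```text
t 23.75 tcp [ 0.5564 -0.3102  0.1101] theta -11.81 tilt [ 9.e-04 -6.e-04 -1.e+00] F [-3.01  1.01  6.12] tau [0.54 0.35 0.04] gap 0.765 q [-0.68  0.73  1.51  0.    0.9   1.09]
tool shift [-0.0008 -0.      0.0001] norm 0.001
 [ -3.924   1.716   5.53    0.11  -44.995 -13.758]
 [ -2.667   2.432   6.249   0.11  -44.996 -13.758]] [ -3.05   1.43   5.9    0.11 -44.99 -13.76]
```

It's seated on the board. I'll release and rise.

Call:
{"method": "play_rows", "body": {
  "steps": [
    [[0,0,-0.0005,0,0,0],[0,0,0,0,0,0],[0,0,0,0,0,0],[0,0,0,0,0,0]]
  ],
  "fingers": 1
}}

```text
t: 24.65
tcp_pos: [0.5563, -0.31, 0.1092]
tool_rot: [0.995, -0.103, 0.0, 0.0]
force: [-0.2, -1.5, 0.4]
finger_gap: 0.998
```

Call:
{"method": "play_rows", "body": {
  "steps": [
    [[0,0,-0.005,0,0,0],[0,0,-0.015,0,0,0],[0,0,-0.03,0,0,0],[0,0,-0.04,0,0,0],[0,0,-0.03,0,0,0],[0,0,-0.01,0,0,0],[0,0,0,0,0,0]]
  ]
}}

```text
t: 25.52
tcp_pos: [0.5563, -0.31, 0.2401]
tool_rot: [0.995, -0.103, 0.001, 0.0]
force: [-0.6, -0.2, -0.9]
finger_gap: 0.999
```

Call:
{"method": "play_rows", "body": {
  "steps": [
    [[0,-0.015,0,0,0,0],[0,-0.035,0,0,0,0],[0,-0.04,0,0,0,0],[0,-0.04,0,0,0,0],[0,-0.04,0,0,0,0],[0,-0.03,0,0,0,0],[0,-0.015,0,0,0,0],[0,0,0,0,0,0],[0,0,0,0,0,0]]
  ]
}}

```text
t: 26.65
tcp_pos: [0.6, -0.1003, 0.2389]
tool_rot: [0.995, -0.103, -0.0, 0.0]
force: [-0.5, -0.4, 0.1]
finger_gap: 1.0
```

```bash
python3 w.py 0.6515 0.0145 0.2
python3 - <<'E'
from h import *
S=[manip.snapshot(n) for n in('top','side')]
save(S[0],'t4.png');save(S[1],'s4.png')
Rs=[manip.regions_of('tin_a',s) for s in S]
for nm,x,z in(('board',(.556,-.31),.018),('tray',(.523,.276),.005),('b',(.6515,.0145),0)):
    V=[]
    for s,R in zip(S,Rs):
        b=max(R,key=lambda q:iou(s,q['pixels'],(*x,z,.0335,.11)),default=None)
        if b: print(nm,fit([(s,b['pixels'].astype(float))],x,z,.0335,.11))
E
```

```text
t 26.65 tcp [ 0.6    -0.1003  0.2389] theta -11.84 tilt [-6.e-04 -3.e-04 -1.e+00] F [-0.52 -0.4   0.12] tau [ 0.05 -0.02 -0.08] gap 1.0 q [-0.35  0.52  1.49 -0.    1.12  1.43]
tool shift [ 0.0268 -0.123   0.0389] norm 0.132
board (array([ 0.55496471, -0.30968777]), np.float64(0.877616882870661))
board (array([ 0.55717039, -0.31209448]), np.float64(0.8891358657602063))
tray (array([0.5240083 , 0.27602441]), np.float64(0.8460092253571685))
tray (array([0.52380011, 0.27713069]), np.float64(0.9197432941883602))
b (array([0.65172274, 0.01388298]), np.float64(0.9014328429613682))
b (array([0.65112137, 0.01747662]), np.float64(0.9037622737532165))
```

View pics/t4.png

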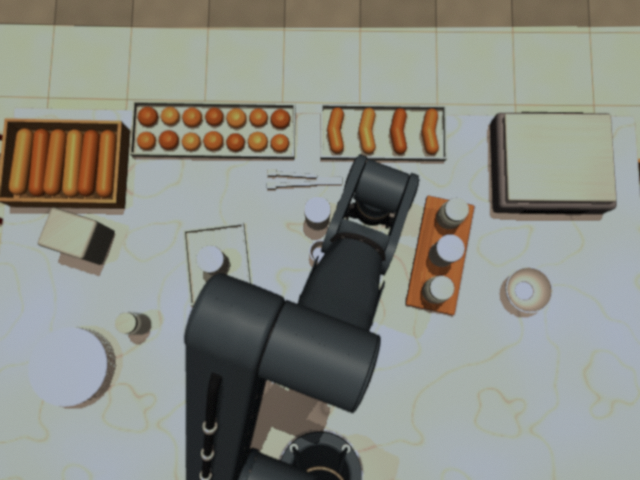

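View pics/s4.png

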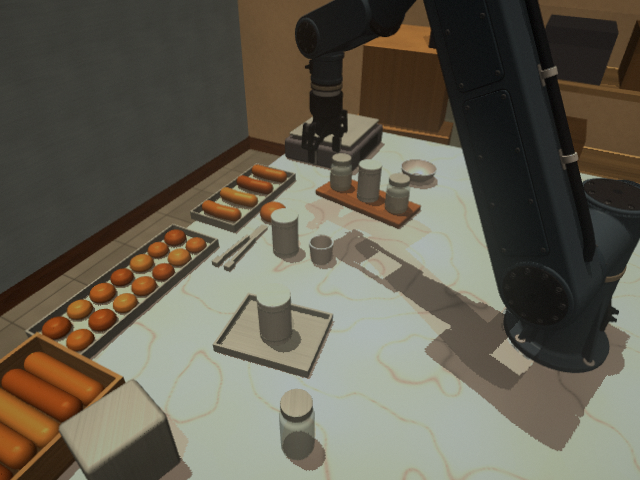

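Both images show the full tin on the board between the jars and the empty tin in the tray. The third tin, cup, tongs, roll, shaker and bowl haven't moved. The third tin must be the half-full one, since the other two weigh clearly about 0.76 kg and 0.22 kg. The arm is clear, so I'm handing in.

```bash
python3 -c "
from station import manip
print(manip.sense()['qd'].round(4)); print(manip.sign_off())"
```

```text
[ 0.0031 -0.0019 -0.0003  0.001   0.0011 -0.001 ]
the job is handed in; nothing more can be done
None
```

The job is handed in after about 27 s of the 64 s allowed; sign-off gave no verdict.

- **Empty tin:** the one that started near (0.465, −0.077) weighed about 2.2 N. It now stands in the tray at about (0.524, 0.276), within a few millimetres of the tray's centre.
- **Full tin:** the one that started near (0.487, 0.107) weighed about 7.5 N. It now stands on the board at about (0.556, −0.310). The two cameras put it within about 3.5 mm of the board's centre, and the limit is 20 mm.
- **Half-full tin:** I did not lift or weigh the third tin, near (0.652, 0.014). The other two weights were clearly full and empty, so it is half full by elimination, and it was never moved.

The last pictures showed all three tins upright. The jars and the other things on the counter looked undisturbed, though I did not re-measure them. The arm was clear and the gripper open.

Single force readings were noisy, by roughly 0.7 N, so I averaged them. The networks mostly missed the far jar, so I placed the full tin from the board's outline. Points I read by eye in the wrist view (the far jar's cap and the board's edges) agreed with that to about 4 mm.

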